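Brake lever stop check

TASK

Check the brake lever on the clamped handlebar stub: with the outside of the fingers, press the lever in towards the bar until it comes up firm against its stop, and let it spring all the way back out. Then press it fully in again and finish while still holding it there, so that the gap left to the bar can be looked at. Only press the lever's outer face, without forcing it past firm: do not pinch it or touch the bar or its grip, and leave the loose things where they are.

Things in the scene. Friction and masses are not known exactly. Their poses are not given: they have to be found in the camera images.
- stand: blue clamp block on a dark base plate (120 x 270 x 12 mm), fixed to the bench; holds the handlebar stub. Origin at the centre of the plate's underside, on the bench; z up, y along the bar (towards the clamp end), -x towards the side on which the lever stands off the bar. The clamp block spans y 60 to 130 mm and is 140 mm high. It may be turned up to about 35 degrees either way
- bar: handlebar stub with black rubber grip and lever perch, level. Same origin and axes as the stand. The bar's axis runs along y through x = 0, 115 mm above the bench; grip radius 16 mm (20 mm at its collar), from y = -145 to -20 mm; the perch carrying the lever's pivot spans x -54 to 20 mm, y 17 to 66 mm, z 95 to 135 mm. Not to be touched
- blade: the lever's bright outer half, with a red ball (18 mm) at its free end: a straight flat blade, 18 mm high, level with the bar (centre 115 mm above the bench). Origin on the upright pivot axis, 48 mm from the bar's axis (stand frame x = -48, y = 30 mm, z = 115 mm). The blade runs along its own -y from 6 to 114 mm, ball centre at 117 mm; its own +x points across it towards the bar; its outer face, to be pressed, is at own x = -5.5 mm
- blade_back: the lever's dark inner half, the face towards the bar; same origin and axes as the blade, from x = 0 to 5.5 mm. Not to be touched (the lever is pressed, not pinched)
- lever (a joint): angle of the lever about its upright pivot, rad: 0 at rest (out; blade leans 0.30 rad away from the bar), 0.35 at its stop, where the blade is nearly parallel to the bar and the ball is still about 20 mm short of the grip. Seen from above it turns counter-clockwise as it is pressed in. A spring returns it
- press_point (a point): point in the middle of the blade's outer face, 90 mm from the pivot; a good place to press. It travels about 31 mm from rest to stop. Pressing here takes about 1.7 N at first and 4.5 N near the stop (with less, the spring brings the lever back off it), then it turns firm; 5 to 15 N there is plenty, over 30 N is forcing it
- hub_puck: white flanged hub, 48 mm across and 26 mm high, lying loose on the bench to the right. Origin at its underside. Not to be disturbed
- steel_pin: steel pin, 15 mm across and 47 mm tall, standing loose on the stand's base plate underneath the lever (its top is 59 mm above the bench). Origin at its underside. Not to be disturbed
- bearing_6202: steel ball bearing, 35 mm across and 11 mm high, loose on the base plate near the lever's pivot. Origin at its underside. Not to be disturbed
- tape_black: roll of black tape, 62 mm across and 19 mm high, lying on the bench in front of the stand. Origin at its underside. Not to be disturbed
- screwdriver_red: red-handled screwdriver, 198 mm long and 29 mm high, lying on the bench near its front edge. Origin at its underside. Not to be disturbed
- dropper_bottle: small black dropper bottle, 25 mm across and 69 mm tall, standing on the bench behind and to the left of the stand. Origin at its underside. Not to be disturbed

How it is judged:
By the outcome, as a careful person would: the job done as asked, in the order asked, and still so for the second after the job is handed in, while the arm keeps its last pose, push and grip.
It also fails if it takes over 38 s, if anything falls off the work surface, if the arm or the gripper's body presses on something with over 40 N, if the wrist force passes 120 N, or if a joint passes its speed limit or range.

ROBOT

A 7-joint arm with a two-finger parallel gripper is mounted at the origin on a cart in front of the work surface, level with it; the furniture and walls round the work are solid. World frame = base frame: x ahead of the robot, y to its left, z up, the work surface at z = 0. Lengths are in m, angles in rad, forces in N, time in s.
With the tool pointing down it reaches from about 0.425 to 1.025 m from the base axis. Payload 9.4 kg.
Tool frame: the origin (TCP) lies at the very end of the fingers, on their centre line; the grasp point (between the pads) lies 19 mm behind it (manip.tcp_to_grasp is the distance from the TCP to the grasp point, in m); z points along the fingers, y is the line along which they close (so a half turn about z gives the same grasp; the last joint's range is limited). The gripper opens to 85 mm and grips with 20 to 120 N. Pads are 22 mm wide; open, the fingers measure 114 mm over their backs; the gripper's body (76 mm by 85 mm) begins 54 mm behind the grasp point. The pads swing forward as they close: fully open they stand 13 mm farther back than shut.
Start: joints at [1.094, 0.599, -0.003, 1.599, 0.002, 0.943, -0.08], TCP at [0.282, -0.668, 0.196] pointing down, gripper open.
Joint ranges: [-2.57, 2.57], [-0.35, 1.97], [-1.29, 1.29], [0.11, 2.56], [-1.05, 4.19], [0.11, 1.86], [-2.63, 2.63]. Speed limits (rad/s): [2.22, 2.22, 3.01, 3.01, 3.14, 3.14, 3.14].

INTERFACE

Orientations are given as a unit quaternion [x, y, z, w].
In Python, from bench import manip, snapshot, workorder, spotter gives the robot as it stands. The module is installed in compiled form; this text tells all that it offers.
- The arm moves only by the tool step_arm, never from a script. Its argument "deltas" is one flat list of numbers, 7 for each row, row after row: the turn, a rotation vector about the world's x, y, z in degrees, then the shift along the world's x, y, z in cm, then the opening, from -1 (shut) to 1 (fully open). A call has 1 to 12 rows; each row is the pose to reach, as a shift and turn from the pose commanded when the call began; what a row does not reach only later rows make up. A row lasts 1/12 s, in which the tool goes at most 41.7 mm and 7.16 degrees, less where a joint would pass 70% of its speed; a pose out of reach is approached as far as the arm can. A call with a gripper value outside its range is refused whole. The fingers move at their own pace and stop on an object; "force" is the grip in N (left out, the last holds). Time passes only in rows, so rows that repeat a pose let the fingers close. It gives the time, the measured TCP pose, the force, the opening and the grip force at its end, in the units of the state.
- manip.get_state(): the state, without advancing time (a new reading comes with each control period).
- snapshot(name): name is "scene" or "top" or "wrist"; returns a dict with "img" (400x640x3 uint8, red, green, blue), "intrinsics" (3x3 intrinsics, pixels), "R" (3x3) and "t" (3): a world point X has camera coordinates R X + t. Camera axes: x right, y down, z forward; pixel columns grow to the right and rows downward; lengths in m; the calibration is good to about 2 mm. The wrist camera is an equidistant fisheye: a pixel r from the principal point sees the ray r / f radians off the axis. A picture is of the moment at which its call begins. There is no depth.
- workorder.finish_job(): hands the job in; it is judged then, once.
Trained networks look in a picture, given as the dict that the camera call returned (one of the last four; its "shot" number tells which), for a name from the list of things; names that differ only in an ending like _2 or _b are one class to them, and where a whole thing is asked for, a point or a joint stands for the part that bears it (a point fixed in the world has none). Each returns a list of dicts, best first, with "conf" (0 to 1); they miss things now and then, are a little off and sometimes report something else, mostly with a low value. They report only what shows in the picture. A call takes as long as a camera call.
- spotter.silhouettes(picture, name): "pixels" (400x640 bool, what is visible of it) and "pixel" ([row, column] in pixels, amid what is visible of it).
- spotter.landmark_of(picture, name): "pixel" ([row, column] in pixels: a listed point, or the origin of a listed thing).
The state is a dict: "t": time; "joint_positions": joint angles; "joint_velocities": joint speeds; "effort": joint torques, N m; "ee_pos": TCP position; "tcp_rot": TCP orientation; "force": force on the tool from outside, world axes, zero at the start; "ft_torque": the same for the moment, N m; "finger_gap": finger opening in m; "grasp_force": force on a finger pad.
Only numpy, scipy, OpenCV 4.12 (cv2) and the standard library are available. Lean on these libraries where they do the work, as an engineer would, in place of code of your own. Each camera call takes 0.05 s, during which the arm holds its last target. There are 200 camera calls.

## Working session

There is one attempt and no reset: what is moved stays moved. The work goes in short steps, Python scripts to look and compute and a tool call to move; the robot and the scene stay as the last step left them, time stands still between calls to the robot, and variables do not carry over. Pictures are saved under pics/ and viewed, at most 10 in all, crops included, and the job is handed in when it is done.

Besides the shell and the picture viewer there is one more tool, called after "Request:" by a JSON object that holds its "fn" and its "kwargs". step_arm: Moves the arm, as the interface text tells. Its arguments: {"type":"object","properties":{"deltas":{"type":"array","items":{"type":"number"}},"force":{"type":"number"}},"required":["deltas"]}

```bash
mkdir -p pics; cat > h.py <<'E'
import numpy as np, cv2
from bench import manip, snapshot, workorder, spotter
def save(p,n): cv2.imwrite('pics/'+n+'.png', p['img'][:,:,::-1])
def ray(p,px):
    K=p['intrinsics'];R=p['R'];t=p['t']
    d=np.array([(px[1]-K[0,2])/K[0,0],(px[0]-K[1,2])/K[1,1],1.]);d/=np.linalg.norm(d)
    return -R.T@t, R.T@d
def tri(rs):
    A=sum(np.eye(3)-np.outer(d,d) for c,d in rs);b=sum((np.eye(3)-np.outer(d,d))@c for c,d in rs)
    return np.linalg.solve(A,b)
def atz(p,px,z):
    c,d=ray(p,px);return c+d*(z-c[2])/d[2]
def proj(p,X):
    c=p['R']@np.asarray(X)+p['t'];u=p['intrinsics']@c;return u[1]/u[2],u[0]/u[2]
E
python3 - <<'E'
from h import *
np.set_printoptions(precision=4,suppress=True)
s=snapshot('scene');t=snapshot('top');save(s,'s0');save(t,'t0')
print(manip.get_state()['tcp_rot'],manip.get_state()['ee_pos'],manip.get_state()['finger_gap'],manip.tcp_to_grasp)
for n in ['stand','blade','press_point','bar','steel_pin','bearing_6202','hub_puck','tape_black','dropper_bottle','screwdriver_red']:
    L=[]
    for p in (s,t):
        l=spotter.landmark_of(p,n)
        L.append((l[0]['pixel'],round(l[0]['conf'],2)) if l else None)
    print(n,L, tri([ray(p,l[0]) for p,l in zip((s,t),L)]) if all(L) else '')
E
```

```text
[ 0.9801  0.1986 -0.0002 -0.0007] [ 0.282  -0.6674  0.1948] 0.08557947844694161 0.0187
stand [([203.9, 291.4], 0.71), ([189.8, 263.7], 0.84)] [ 0.5759  0.2066 -0.0077]
blade [([180.2, 279.4], 0.54), ([199.5, 255.7], 0.61)] [0.5283 0.2156 0.1016]
press_point [([185.1, 299.3], 0.53), ([196.5, 283.3], 0.4)] [0.5357 0.1279 0.1125]
bar [([183.4, 301.4], 0.26), ([188.6, 262.4], 0.63)] [0.579  0.1858 0.0803]
steel_pin [([207.6, 310.4], 0.6), ([186.9, 288.1], 0.4)] [0.5832 0.1211 0.0093]
bearing_6202 [([171.0, 280.1], 0.59), ([195.8, 257.4], 0.53)] [0.5318 0.208  0.1375]
hub_puck [([292.0, 424.5], 0.54), ([211.9, 434.9], 0.68)] [ 0.4948 -0.3816 -0.0026]
tape_black [([219.0, 233.7], 0.79), ([247.5, 244.3], 0.75)] [ 0.3747  0.2706 -0.0054]
dropper_bottle [([170.0, 280.2], 0.55), ([145.6, 204.5], 0.5)] [0.7269 0.4167 0.0011]
screwdriver_red [([270.6, 313.7], 0.81), ([251.4, 353.6], 0.73)] [ 0.3618 -0.1017 -0.0081]
```

```bash
python3 - <<'E'
import cv2,numpy as np
s=cv2.imread('pics/s0.png')[120:280,200:400];t=cv2.imread('pics/t0.png')[130:270,190:365]
cv2.imwrite('pics/c0.png',np.vstack([cv2.resize(x,(700,300) if 0 else None,fx=0,fy=0) if 0 else cv2.resize(x,(int(x.shape[1]*290/x.shape[0]*1),290),interpolation=cv2.INTER_CUBIC)[:, :362] for x in (s,t)]))
cv2.imwrite('pics/c1.png',cv2.resize(t,None,fx=4,fy=4,interpolation=cv2.INTER_CUBIC))
cv2.imwrite('pics/c2.png',cv2.resize(s,None,fx=3.7,fy=3.7,interpolation=cv2.INTER_CUBIC))
E
```

```text
(no output)
```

View pics/c1.png

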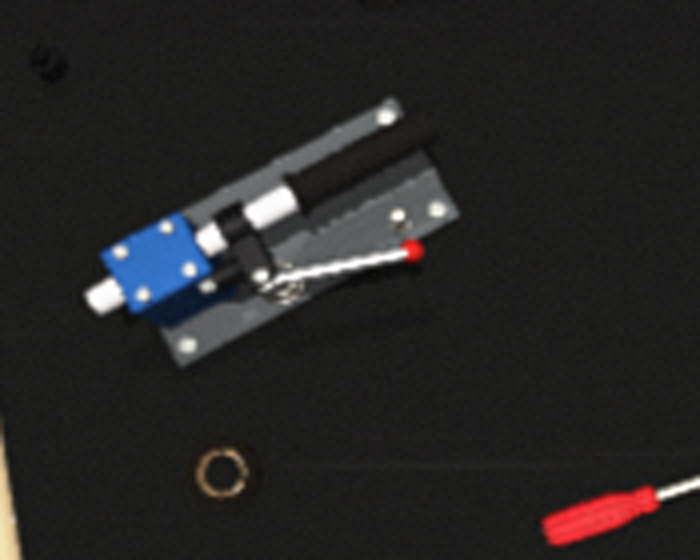

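View pics/c2.png

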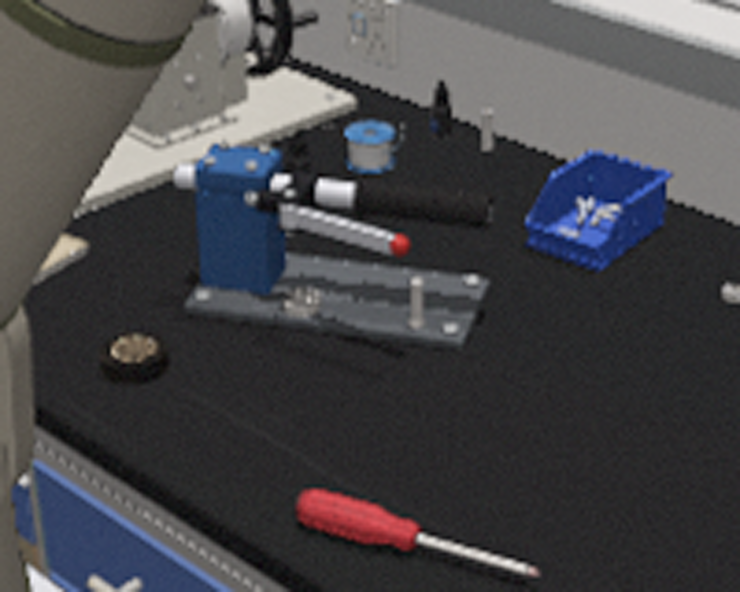

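The top crop shows the ball at about (row 192.8, col 293.3) and the pivot screw at about (198.5, 255.5). The stand's yaw is about +27°. In the scene crop the ball is at about (185.9, 308.1), and the pin stands under the lever with its top well below it.

```bash
python3 - <<'E'
from h import *
from scipy.optimize import least_squares
np.set_printoptions(precision=4,suppress=True)
s=snapshot('scene');t=snapshot('top')
def red(p,r0,r1,c0,c1):
    im=p['img'].astype(int);m=(im[...,0]>120)&(im[...,1]<70)&(im[...,2]<80)
    ys,xs=np.where(m[r0:r1,c0:c1]);return ys.mean()+r0,xs.mean()+c0,len(ys)
bs=red(s,170,200,295,320);bt=red(t,180,205,280,305)
ball=tri([ray(s,bs),ray(t,bt)]);print('ball',bs,bt,ball,proj(s,ball),proj(t,ball))
T=lambda x,y:(130+(y-.0)/4,190+x/4)
c=lambda x,y:(120+y/3.7,200+x/3.7)
# lever frame: at rest blade rotated -0.30 about z? blade -y leans to -x
import math
bx=-.048-.117*math.sin(.30); by=.030-.117*math.cos(.30)
obs=[(t,bt[:2],(bx,by,.115)),(s,bs[:2],(bx,by,.115)),
 (t,T(458,215),(-.06,-.135,.012)),(t,T(180,367),(-.06,.135,.012)),(t,T(393,98),(.06,-.135,.012)),
 (s,c(464,345),(-.06,-.135,.0)),(s,c(488,280),(.06,-.135,.012)),
 (t,T(132,310),(-.03,.13,.14))][:7]
def f(q):
    cs,sn=np.cos(q[2]),np.sin(q[2]);r=[]
    for p,px,X in obs:
        W=(q[0]+cs*X[0]-sn*X[1],q[1]+sn*X[0]+cs*X[1],X[2]);r+=list(np.array(proj(p,W))-px)
    return np.array(r)
o=least_squares(f,[.58,.2,.47],loss='soft_l1');q=o.x
print(q,np.degrees(q[2]));print(f(q).reshape(-1,2))
cs,sn=np.cos(q[2]),np.sin(q[2]);R=np.array([[cs,-sn],[sn,cs]])
for n,a in (('rest',-.30),('stop',.05)):
    Rl=np.array([[np.cos(a),-np.sin(a)],[np.sin(a),np.cos(a)]])
    W=lambda v:q[:2]+R@(np.array([-.048,.030])+Rl@np.array(v))
    print(n,'pivot',W((0,0)),'press',W((-.0055,-.09)),'ball',W((0,-.117)),'inward normal',R@Rl@np.array([1,0]))
print('pin',atz(t,spotter.landmark_of(t,'steel_pin')[0]['pixel'],.012), atz(t,T(398,214),.059),atz(s,c(416,283),.059))
print('pin in stand', R.T@(atz(t,T(398,214),.059)[:2]-q[:2]))
E
```

```text
ball (np.float64(185.41666666666666), np.float64(307.75), 12) (np.float64(191.78947368421052), np.float64(292.89473684210526), 19) [0.5484 0.099  0.1172] (np.float64(185.4044980185002), np.float64(307.90170745078217)) (np.float64(191.90045482712105), np.float64(292.7861315566677))
[0.5807 0.2109 0.5089] 29.16037307095265
[[ 0.212  -0.1568]
 [ 0.5619  0.0937]
 [-0.2312  0.4333]
 [ 0.0903 -0.1043]
 [-0.8311 -0.1051]
 [ 1.5442 -0.6255]
 [-0.9268  0.0709]]
rest pivot [0.5241 0.2137] press [0.5374 0.1246] ball [0.5484 0.0993] inward normal [0.9783 0.2074]
stop pivot [0.5241 0.2137] press [0.5672 0.1345] ball [0.5862 0.1145] inward normal [0.8478 0.5303]
pin [0.5763 0.1302 0.012 ] [0.5856 0.1135 0.059 ] [0.5807 0.1087 0.059 ]
pin in stand [-0.0431 -0.0875]
```

Request:
{"fn": "step_arm", "kwargs": {"deltas": [0,0,0,1.4,3.3,0,-1,0,0,0,2.8,6.6,0,-1,0,0,0,4.2,10,0,-1,0,0,0,5.6,13.3,0,-1,0,0,0,7,16.6,0,-1,0,0,0,8.4,20,0,-1,0,0,0,9.8,23.3,0,-1,0,0,0,11.2,26.6,0,-1,0,0,0,12.6,30,0,-1,0,0,0,14,33.3,0,-1,0,0,0,15.5,36.6,0,-1,0,0,0,17,40,0,-1], "force": 60}}

```text
t: 2.25
ee_pos: [0.4527, -0.2665, 0.1959]
tcp_rot: [0.98, 0.198, 0.0, 0.0]
force: [1.0, 0.9, 0.9]
finger_gap: -0.0001
grasp_force: 0.0
```

Request:
{"fn": "step_arm", "kwargs": {"deltas": [0,0,-1,0.3,3.5,0,-1,0,0,-2,0.6,7,0,-1,0,0,-3,0.9,10.5,0,-1,0,0,-4,1.2,14,-1,-1,0,0,-5,1.6,17.5,-2,-1,0,0,-6,2,21,-3.5,-1,0,0,-7,2.3,24.5,-5,-1,0,0,-8,2.6,28,-6.5,-1,0,0,-9,3,31.5,-8,-1,0,0,-10,3.2,35,-9,-1,0,0,-11,3.3,38,-10,-1,0,0,-11,3.3,38,-10,-1]}}

```text
t: 3.25
ee_pos: [0.485, 0.1192, 0.0941]
tcp_rot: [0.994, 0.107, -0.0, -0.001]
force: [0.1, 0.4, 0.3]
finger_gap: 0.0002
grasp_force: 0.0
```

```bash
python3 - <<'E'
from h import *
w=snapshot('wrist');s=snapshot('scene');save(w,'w1');save(s,'s1')
st=manip.get_state();print(st['t'],st['ee_pos'],st['tcp_rot'],st['force'])
a=w['img'][:, :];b=cv2.resize(s['img'][120:220,220:380],(640,400),interpolation=cv2.INTER_CUBIC)
cv2.imwrite('pics/v1.png',cv2.resize(np.hstack([a,b])[:,:,::-1],(800,250)) if 0 else cv2.resize(np.vstack([a,b])[:,:,::-1],(480,600)))
E
```

```text
3.35 [0.48491647 0.11358037 0.09514815] [ 9.94424527e-01  1.05449916e-01 -4.17453817e-04  3.20303981e-05] [-0.19386018 -0.11880128 -0.27157648]
```

View pics/v1.png

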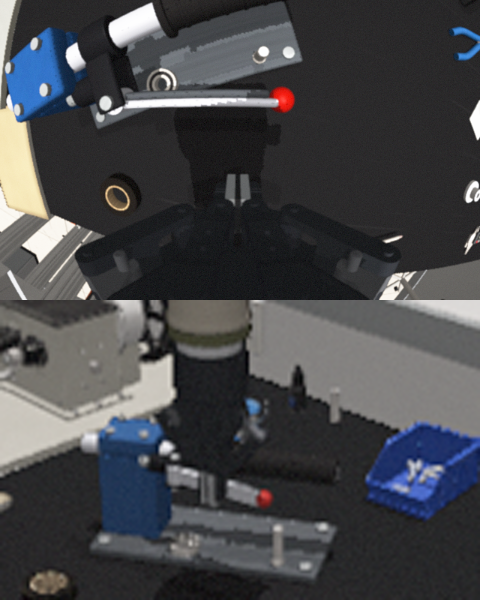

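The fingers' side face is parallel to the blade and in front of the press point. In the upper wrist view, the fingers are at about column 237 and the blade spans 110–284. The scene view shows nothing else close. Next I press part way.

Request:
{"fn": "step_arm", "kwargs": {"deltas": [0,0,0,1.2,0.3,0,-1,0,0,0,2.4,0.6,0,-1,0,0,0,3.5,0.8,0,-1,0,0,0,4,0.9,0,-1,0,0,2,4.5,0.9,0,-1,0,0,4,4.9,1,0,-1,0,0,7,5.3,1,0,-1,0,0,9,5.6,1.1,0,-1,0,0,11,5.9,1.1,0,-1,0,0,13,6.2,1.2,0,-1,0,0,14,6.4,1.2,0,-1,0,0,14,6.4,1.2,0,-1]}}

```text
t: 4.35
ee_pos: [0.5496, 0.1236, 0.0957]
tcp_rot: [0.975, 0.224, 0.0, 0.0]
force: [0.5, 0.3, -0.2]
finger_gap: -0.0
grasp_force: 0.0
```

```bash
python3 - <<'E'
from h import *
w=snapshot('wrist');save(w,'w2')
st=manip.get_state();print(st['t'],st['ee_pos'],st['force'],st['ft_torque'])
cv2.imwrite('pics/v2.png',w['img'][80:300,80:480,::-1])
E
```

```text
4.4 [0.54924478 0.12370088 0.09562208] [-0.58498682  0.03618118 -0.46244061] [-0.00432936 -0.00666342  0.00455493]
```

View pics/v2.png

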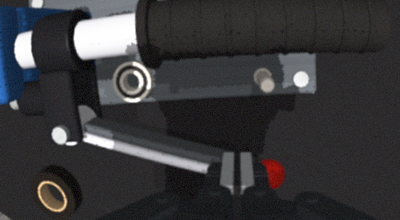

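```bash
cat >> h.py <<'E'
def fray(p,px):
    K=p['intrinsics'];v=np.array([(px[1]-K[0,2])/K[0,0],(px[0]-K[1,2])/K[1,1]]);r=np.linalg.norm(v)
    d=np.array([*(v/r*np.sin(r)),np.cos(r)]);return -p['R'].T@p['t'],p['R'].T@d
def fproj(p,X):
    c=p['R']@np.asarray(X)+p['t'];r=np.hypot(c[0],c[1]);th=np.arctan2(r,c[2]);K=p['intrinsics']
    return K[1,2]+K[1,1]*th*c[1]/r,K[0,2]+K[0,0]*th*c[0]/r
def red(p,r0=0,r1=400,c0=0,c1=640):
    im=p['img'].astype(int);m=(im[...,0]>120)&(im[...,1]<70)&(im[...,2]<80)
    ys,xs=np.where(m[r0:r1,c0:c1]);return ys.mean()+r0,xs.mean()+c0,len(ys)
E
python3 - <<'E'
from h import *
w=snapshot('wrist');s=snapshot('scene');t=snapshot('top')
bs=red(s,170,200,295,325);print('scene ball',bs)
try: print('top',red(t,175,205,270,315))
except Exception as e: print(e)
bw=red(w,200,300,250,420);c,d=fray(w,bw);print('wrist ball',bw,'at .115',c+d*(.115-c[2])/d[2],'cam',c)
st=manip.get_state();e=st['ee_pos'];print(e)
print('tip proj',fproj(w,e),'rest ball proj',fproj(w,(.5484,.0993,.115)),'stopball',fproj(w,(.5862,.1145,.115)))
print('pivot',fproj(w,(.5241,.2137,.124)))
cv2.imwrite('pics/v3.png',cv2.resize(s['img'][150:230,240:360,::-1],None,fx=6,fy=6,interpolation=cv2.INTER_CUBIC))
E
```

```text
scene ball (np.float64(nan), np.float64(nan), 0)
top (np.float64(nan), np.float64(nan), 0)
wrist ball (np.float64(251.34333333333333), np.float64(353.82666666666665), 300) at .115 [0.54913096 0.10188601 0.115     ] cam [0.60949976 0.15466224 0.27424316]
[0.5489528  0.1239376  0.09558501]
tip proj (np.float64(224.07093044559144), np.float64(318.76886232282584)) rest ball proj (np.float64(254.07270509345602), np.float64(357.15186939615626)) stopball (np.float64(185.09410284986402), np.float64(365.4382491716325))
pivot (np.float64(211.66883098890779), np.float64(156.33685410440793))h.py:23: RuntimeWarning: Mean of empty slice.
  ys,xs=np.where(m[r0:r1,c0:c1]);return ys.mean()+r0,xs.mean()+c0,len(ys)
  ret = ret.dtype.type(ret / rcount)
```

View pics/v3.png

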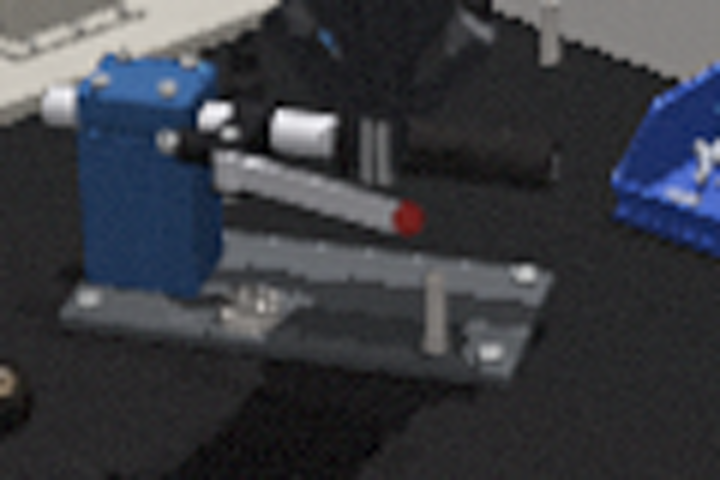

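```bash
python3 - <<'E'
from h import *
np.set_printoptions(precision=4,suppress=True)
s=snapshot('scene');w=snapshot('wrist');print('cam',-s['R'].T@s['t'])
e=manip.get_state()['ee_pos']
for z in (.0956,.11,.125,.135): print(z,'then',proj(s,(.4849,.1136,z)),'now',proj(s,(e[0],e[1],z)),'wrist',fproj(w,(e[0],e[1],z)))
print('blade outer press: top',proj(s,(.5374,.1246,.124)),'bot',proj(s,(.5374,.1246,.106)))
a=cv2.imread('pics/s1.png')[160:210,270:330]
b=s['img'][160:210,270:330,::-1]
cv2.imwrite('pics/v4.png',cv2.resize(np.hstack([a,b]),None,fx=6.5,fy=6.5,interpolation=cv2.INTER_NEAREST))
E
```

```text
cam [-0.3425 -0.7435  0.7751]
0.0956 then (np.float64(196.79307515093254), np.float64(290.7607759461252)) now (np.float64(188.65532565756564), np.float64(302.4577789269194)) wrist (np.float64(223.75885231902961), np.float64(319.29750100002417))
0.11 then (np.float64(192.82123605379252), np.float64(290.67073657859163)) now (np.float64(184.77610670837385), np.float64(302.4308478988989)) wrist (np.float64(232.6594890825673), np.float64(319.4998106652165))
0.125 then (np.float64(188.63876089838095), np.float64(290.5759222096034)) now (np.float64(180.69266358281658), np.float64(302.4024990682001)) wrist (np.float64(243.4685221628867), np.float64(319.744016121194))
0.135 then (np.float64(185.8244773968888), np.float64(290.5121239790263)) now (np.float64(177.94588188672515), np.float64(302.3834298545794)) wrist (np.float64(251.7360881891594), np.float64(319.9297024028763))
blade outer press: top (np.float64(182.12681689010859), np.float64(299.79570312902905)) bot (np.float64(187.0360571000814), np.float64(299.8466433816396))
```

View pics/v4.png

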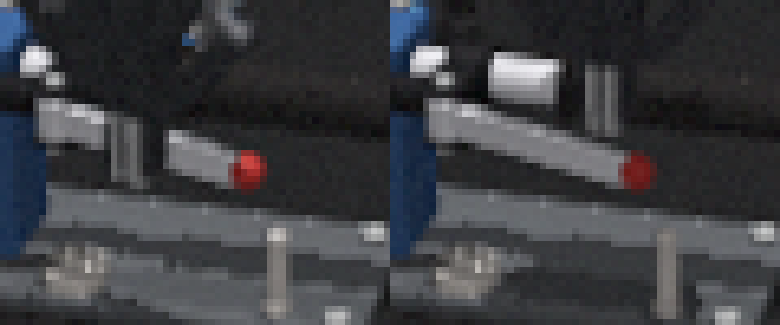

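In the left half of this crop (earlier), the fingertip bottom is at about row 189. The reported TCP would put it at row 197, so the real fingertip is at z ≈ 0.122. The fingers passed just above the blade at near-zero force, and the lever did not move. I'll lift, back out the same way, and come in lower.

Request:
{"fn": "step_arm", "kwargs": {"deltas": [0,0,0,0,0,0.7,-1,0,0,0,0,0,1.5,-1,0,0,0,-0.5,-0.1,1.5,-1,0,0,-4,-2,-0.4,1.5,-1,0,0,-9,-4,-0.8,1.5,-1,0,0,-14,-6,-1.1,1.5,-1,0,0,-14,-6.4,-1.2,1.5,-1,0,0,-14,-6.4,-1.2,0.5,-1,0,0,-14,-6.4,-1.2,-0.5,-1,0,0,-14,-6.4,-1.2,-1.2,-1,0,0,-14,-6.4,-1.2,-1.6,-1,0,0,-14,-6.4,-1.2,-1.6,-1]}}

```text
t: 5.65
ee_pos: [0.4852, 0.1121, 0.078]
tcp_rot: [0.995, 0.104, -0.001, 0.0]
force: [0.3, 0.6, -0.2]
finger_gap: -0.0002
grasp_force: 0.0
```

```bash
python3 - <<'E'
from h import *
s=snapshot('scene');w=snapshot('wrist');t=snapshot('top');save(s,'s5');save(w,'w5')
st=manip.get_state();e=st['ee_pos'];print(st['t'],e,st['force'],st['finger_gap'])
bs=red(s,170,205,290,325) ;print('ball',bs)
for z in (.08,.1,.11,.12): print(z,proj(s,(e[0],e[1],z)))
print('side edges',[proj(s,(e[0]-.002,e[1]+k,.1)) for k in (-.0145,.0145)])
a=cv2.resize(s['img'][160:210,270:330],(480,400),interpolation=cv2.INTER_NEAREST)
b=w['img'][120:320,240:400];b=cv2.resize(b,(320,400))
cv2.imwrite('pics/v5.png',np.hstack([a,b])[:,:,::-1])
E
```

```text
5.8 [0.48542589 0.11215214 0.07932304] [0.21619626 1.34920455 0.33880477] -0.00011934208125242552
ball (np.float64(185.0909090909091), np.float64(308.1818181818182), 11)
0.08 (np.float64(201.1459783847475), np.float64(291.29555737906117))
0.1 (np.float64(195.67989417304526), np.float64(291.17485267231876))
0.11 (np.float64(192.91658073087473), np.float64(291.1138318527053))
0.12 (np.float64(190.13278726041233), np.float64(291.05235878323373))
side edges [(np.float64(197.4780063837541), np.float64(293.9780568760985)), (np.float64(194.35473582889188), np.float64(287.5076028456873))]
```

View pics/v5.png

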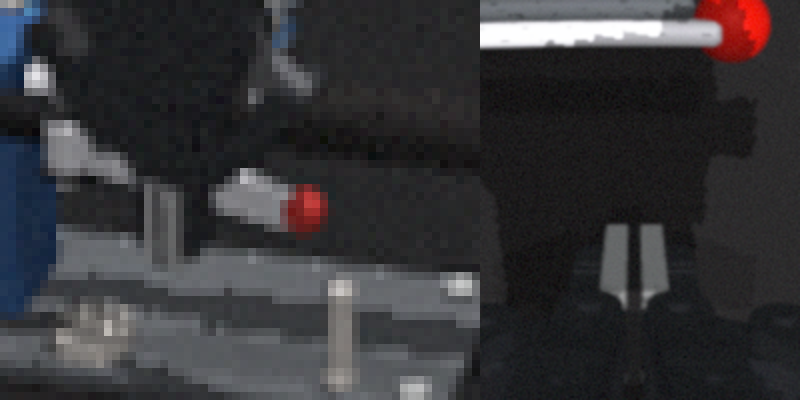

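In the left crop, the pad bottoms are at about row 193, so z ≈ 0.109, level with the blade's lower edge. The lever is still at rest. I'll go about 9 mm lower and press part way.

Request:
{"fn": "step_arm", "kwargs": {"deltas": [0,0,0,0,0,-0.9,-1,0,0,0,0,0,-0.9,-1,0,0,0,1.2,0.3,-0.9,-1,0,0,0,2.4,0.5,-0.9,-1,0,0,0,3.2,0.7,-0.9,-1,0,0,0,3.7,0.8,-0.9,-1,0,0,0,4.1,0.9,-0.9,-1,0,0,2,4.4,1,-0.9,-1,0,0,4,4.8,1.1,-0.9,-1,0,0,6,5.1,1.1,-0.9,-1,0,0,7,5.3,1.1,-0.9,-1,0,0,7,5.3,1.1,-0.9,-1]}}

```text
t: 6.8
ee_pos: [0.5377, 0.1232, 0.0704]
tcp_rot: [0.986, 0.165, -0.001, -0.0]
force: [-2.5, 0.1, -0.8]
finger_gap: 0.0002
grasp_force: 1.1
```

```bash
cat > lev.py <<'E'
from h import *
from scipy.optimize import minimize_scalar
def lever():
    w=snapshot('wrist');b=red(w,100,320,250,450)
    q=np.array([.5807,.2109]);
    def X(a):
        th=.5089-.30+a;p=.5089
        R=lambda x:np.array([[np.cos(x),-np.sin(x)],[np.sin(x),np.cos(x)]])
        v=q+R(p)@np.array([-.048,.03])+R(th)@np.array([0,-.117]);return (*v,.115)
    c,d=fray(w,b[:2]);P=c+d*(.115-c[2])/d[2]
    r=minimize_scalar(lambda a:np.linalg.norm(P-X(a)),bounds=(-.2,.6),method='bounded')
    st=manip.get_state();print('t %.2f'%st['t'],'ee',st['ee_pos'].round(4),'F',np.round(st['force'],2),'lever %.3f err %.4f'%(r.x,r.fun),'ball px',np.round(b,1),P.round(4));return w
E
python3 -c "
from lev import *
w=lever();save(w,'w6');s=snapshot('scene');save(s,'s6')"
```

```text
t 6.85 ee [0.5376 0.1232 0.0704] F [-3.7   0.68 -0.68] lever 0.110 err 0.0036 ball px [226.8 370.1 957. ] [0.5597 0.1061 0.115 ]
```

Request:
{"fn": "step_arm", "kwargs": {"deltas": [0,0,2,0.4,0.1,0,-1,0,0,4,0.8,0.2,0,-1,0,0,7,1.2,0.3,0,-1,0,0,10,1.6,0.4,0,-1,0,0,10,1.6,0.4,0,-1]}}

```text
t: 7.32
ee_pos: [0.5547, 0.1272, 0.0704]
tcp_rot: [0.968, 0.252, -0.0, -0.0]
force: [-3.1, -1.2, -0.4]
finger_gap: -0.0004
grasp_force: 1.8
```

```bash
python3 -c "
from lev import *
w=lever();save(w,'w7')"
```

```text
t 7.37 ee [0.5542 0.127  0.0704] F [-3.51 -0.5  -0.55] lever 0.300 err 0.0033 ball px [226.6 369.9 953. ] [0.5796 0.1144 0.115 ]
```

Request:
{"fn": "step_arm", "kwargs": {"deltas": [0,0,1,0.15,0.05,0,-1,0,0,2,0.3,0.1,0,-1,0,0,2,0.3,0.1,0,-1]}}

```text
t: 7.62
ee_pos: [0.5572, 0.128, 0.0705]
tcp_rot: [0.964, 0.267, -0.0, 0.0]
force: [-3.0, -2.3, -1.6]
finger_gap: -0.0003
grasp_force: 1.9
```

Request:
{"fn": "step_arm", "kwargs": {"deltas": [0,0,0,0.1,0.05,0,-1,0,0,0,0.1,0.05,0,-1]}}

```text
t: 7.78
ee_pos: [0.5581, 0.1285, 0.0705]
tcp_rot: [0.964, 0.266, -0.0, 0.0]
force: [-3.6, -2.1, -1.5]
finger_gap: -0.0001
grasp_force: 2.0
```

Request:
{"fn": "step_arm", "kwargs": {"deltas": [0,0,0,0.1,0.05,0,-1,0,0,0,0.1,0.05,0,-1]}}

```text
t: 7.95
ee_pos: [0.5591, 0.1291, 0.0705]
tcp_rot: [0.964, 0.266, -0.0, 0.0]
force: [-3.7, -1.6, -2.1]
finger_gap: -0.0
grasp_force: 2.2
```

Request:
{"fn": "step_arm", "kwargs": {"deltas": [0,0,0,0.1,0.05,0,-1,0,0,0,0.1,0.05,0,-1]}}

```text
t: 8.12
ee_pos: [0.5599, 0.1294, 0.0705]
tcp_rot: [0.964, 0.266, -0.0, 0.0]
force: [-4.2, -2.6, -1.1]
finger_gap: 0.0
grasp_force: 2.5
```

Request:
{"fn": "step_arm", "kwargs": {"deltas": [0,0,0,0.1,0.05,0,-1,0,0,0,0.1,0.05,0,-1]}}

```text
t: 8.28
ee_pos: [0.56, 0.1295, 0.0704]
tcp_rot: [0.964, 0.266, -0.001, 0.0]
force: [-6.8, -3.5, 0.8]
finger_gap: -0.0001
grasp_force: 3.9
```

```bash
python3 -c "
from lev import *
w=lever();save(w,'w8')"
```

```text
t 8.33 ee [0.56   0.1295 0.0704] F [-6.53 -4.11  0.24] lever 0.364 err 0.0032 ball px [225.2 369.6 971. ] [0.5859 0.1181 0.115 ]
```

Request:
{"fn": "step_arm", "kwargs": {"deltas": [0,0,0,0.1,0.05,0,-1,0,0,0,0.1,0.05,0,-1,0,0,0,0.1,0.05,0,-1]}}

```text
t: 8.58
ee_pos: [0.5601, 0.1296, 0.0704]
tcp_rot: [0.964, 0.266, -0.002, 0.0]
force: [-10.0, -4.5, 3.1]
finger_gap: 0.0
grasp_force: 5.1
```

```bash
python3 -c "
from lev import *
w=lever();save(w,'w9')"
```

```text
t 8.63 ee [0.5601 0.1295 0.0704] F [-8.96 -4.2   3.85] lever 0.366 err 0.0032 ball px [225.2 369.5 976. ] [0.5861 0.1182 0.115 ]
```

Request:
{"fn": "step_arm", "kwargs": {"deltas": [0,0,-2,-0.5,-0.2,0,-1,0,0,-5,-1,-0.3,0,-1,0,0,-8,-1.5,-0.5,0,-1,0,0,-11,-2,-0.6,0,-1,0,0,-15,-2.6,-0.7,0,-1,0,0,-19,-3.2,-0.8,0,-1,0,0,-20,-4,-0.9,0,-1,0,0,-20,-5,-1.1,0,-1,0,0,-20,-5.3,-1.1,0,-1,0,0,-20,-5.3,-1.1,0,-1,0,0,-20,-5.3,-1.1,0,-1]}}

```text
t: 9.55
ee_pos: [0.5099, 0.12, 0.0709]
tcp_rot: [0.995, 0.096, 0.001, -0.0]
force: [0.6, -0.2, -0.6]
finger_gap: 0.0001
grasp_force: 0.0
```

```bash
python3 -c "
from lev import *
w=lever();save(w,'w10')"
```

```text
t 9.60 ee [0.51   0.12   0.0708] F [-1.2  -0.12 -0.7 ] lever -0.002 err 0.0036 ball px [187.5 373.3 959. ] [0.5474 0.1028 0.115 ]
```

Request:
{"fn": "step_arm", "kwargs": {"deltas": [0,0,0,0.8,0.1,0,-1,0,0,0,1.4,0.2,0,-1,0,0,1,1.8,0.3,0,-1,0,0,4,2.3,0.3,0,-1,0,0,8,2.9,0.4,0,-1,0,0,11,3.4,0.5,0,-1,0,0,14,3.9,0.6,0,-1,0,0,17,4.4,0.7,0,-1,0,0,19,4.7,0.8,0,-1,0,0,20,4.9,0.9,0,-1,0,0,20,4.9,0.9,0,-1]}}

```text
t: 10.52
ee_pos: [0.5581, 0.1284, 0.0703]
tcp_rot: [0.964, 0.267, -0.001, 0.0]
force: [-2.4, -1.6, 0.9]
finger_gap: 0.0001
grasp_force: 1.9
```

Request:
{"fn": "step_arm", "kwargs": {"deltas": [0,0,0,0.1,0.05,0,-1,0,0,0,0.1,0.05,0,-1]}}

```text
t: 10.68
ee_pos: [0.5587, 0.1287, 0.0703]
tcp_rot: [0.964, 0.266, -0.001, 0.0]
force: [-3.0, -2.3, -0.4]
finger_gap: -0.0001
grasp_force: 2.1
```

Request:
{"fn": "step_arm", "kwargs": {"deltas": [0,0,0,0.1,0.05,0,-1,0,0,0,0.1,0.05,0,-1]}}

```text
t: 10.85
ee_pos: [0.5599, 0.1293, 0.0703]
tcp_rot: [0.964, 0.266, -0.0, 0.0]
force: [-3.0, -3.1, -3.5]
finger_gap: 0.0001
grasp_force: 2.2
```

Request:
{"fn": "step_arm", "kwargs": {"deltas": [0,0,0,0.1,0.05,0,-1,0,0,0,0.1,0.05,0,-1]}}

```text
t: 11.02
ee_pos: [0.56, 0.1294, 0.0703]
tcp_rot: [0.964, 0.266, -0.001, 0.0]
force: [-6.3, -4.3, -0.3]
finger_gap: 0.0
grasp_force: 3.5
```

Request:
{"fn": "step_arm", "kwargs": {"deltas": [0,0,0,0.1,0.05,0,-1,0,0,0,0.1,0.05,0,-1,0,0,0,0.1,0.05,0,-1]}}

```text
t: 11.27
ee_pos: [0.5601, 0.1295, 0.0703]
tcp_rot: [0.964, 0.266, -0.002, 0.0]
force: [-8.0, -4.7, 2.6]
finger_gap: -0.0002
grasp_force: 4.8
```

```bash
python3 -c "
from lev import *
w=lever();save(w,'w11')"
```

```text
t 11.32 ee [0.56   0.1295 0.0702] F [-7.53 -4.27  2.17] lever 0.366 err 0.0032 ball px [225.3 369.4 975. ] [0.586  0.1182 0.115 ]
```

Request:
{"fn": "step_arm", "kwargs": {"deltas": [0,0,0,0,0,0,-1,0,0,0,0,0,0,-1,0,0,0,0,0,0,-1,0,0,0,0,0,0,-1,0,0,0,0,0,0,-1,0,0,0,0,0,0,-1]}}

```text
t: 11.82
ee_pos: [0.5601, 0.1294, 0.0703]
tcp_rot: [0.964, 0.266, -0.002, 0.0]
force: [-7.6, -3.6, 1.9]
finger_gap: -0.0
grasp_force: 4.8
```

```bash
python3 -c "
from lev import *
w=lever();s=snapshot('scene')
a=cv2.resize(s['img'][150:230,250:346],(480,400));b=w['img'][100:300,160:440:1];b=cv2.resize(b,(320,229));b=np.vstack([b,np.zeros((171,320,3),np.uint8)])
cv2.imwrite('pics/v12.png',np.hstack([a,b])[:,:,::-1])"
```

```text
t 11.87 ee [0.5601 0.1294 0.0702] F [-9.54 -4.8   2.37] lever 0.365 err 0.0032 ball px [225.3 369.4 972. ] [0.586  0.1182 0.115 ]
```

View pics/v12.png

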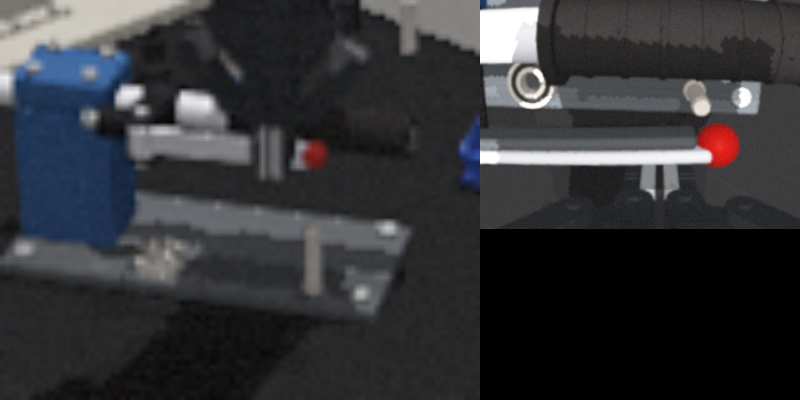

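The blade is fully in and nearly parallel to the grip with a clear gap. In the wrist crop, the ball is at about (145, 718) and the fingers are on the outer face only. The pin and bearing are untouched and the push is steady at about 9–10 N, so I'm handing in.

```bash
python3 -c "
from bench import workorder
print(workorder.finish_job())"
```

```text
the job is handed in; nothing more can be done
None
```

I pressed the lever in to its firm stop at about 10 N, let it spring fully back, then pressed it in again; the job was handed in with it held there at about 9–10 N, after a first approach that passed just above the blade without moving it.

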